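# Bolt the test hood shut against its spring safety catch

### The arm

A 6-joint arm with a two-finger parallel gripper is mounted at the origin on the work surface. World frame = base frame: x ahead of the robot, y to its left, z up, the work surface at z = 0. Lengths are in m, angles in degrees, forces in N, time in s.
With the tool pointing down it reaches from about 0.3 to 0.75 m from the base axis. Payload 8.5 kg.
Tool frame: the origin (TCP) lies at the very end of the fingers, on their centre line; the grasp point (between the pads) lies 19 mm behind it (env.pinch_z is the distance from the TCP to the grasp point, in m); z points along the fingers, y is the line along which they close (so a half turn about z gives the same grasp; the last joint's range is limited). The gripper opens to 85 mm and grips with 20 to 120 N. Pads are 22 mm wide; open, the fingers measure 114 mm over their backs; the gripper's body (76 mm by 85 mm) begins 54 mm behind the grasp point. The pads swing forward as they close: fully open they stand 13 mm farther back than shut.
Start: joints at [-81.606, 21.807, 74.336, -0, 83.858, -12.336], TCP at [0.195, -0.514, 0.231] pointing down, gripper open.
Joint ranges: [-178.18, 178.18], [-50.72, 133.34], [12.68, 142.11], [-81.47, 261.47], [9.98, 163.14], [-165.26, 165.26]. Speed limits (degrees/s): [136.94, 136.94, 180, 180, 180, 180].

### API

Orientations are given as a 3x3 rotation matrix whose columns are the frame's x, y, z axes.
In Python, from rig import env, viewer gives the robot as it stands.
- The arm moves only by the tool drive_tool, never from a script. Its argument "series" is a list of rows, each a list of 3 entries, a list of its own where there are three numbers: the shift along the tool's x, y, z in m, then the turn about the tool's z in degrees, then the finger opening in m, from 0 to 0.0854. A call has 1 to 20 rows; each row is the pose to reach, as a shift and turn from the pose commanded when the call began, along the tool's axes at that moment; what a row does not reach only later rows make up. A row lasts 1/10 s, in which the tool goes at most 50 mm and 8.59 degrees, less where a joint would pass 70% of its speed; a pose out of reach is approached as far as the arm can. A call with a gripper value outside its range is refused whole. The fingers move at their own pace and stop on an object; "newtons" is the grip in N (left out, the last holds). Time passes only in rows, so rows that repeat a pose let the fingers close. It gives the time, the measured TCP pose, the force, the opening and the grip force at its end, in the units of the state.
- env.observe(): the state, without advancing time (a new reading comes with each control period).
- viewer.get_image(name): name is "scene" or "top"; returns a dict with "img" (400x640x3 uint8, red, green, blue), "depth" (400x640 float32, m along the optical axis (not along the pixel's ray), 0 where there is no reading), "camera_matrix" (3x3 intrinsics, pixels), "rvec" (rotation vector, rad) and "tvec" (3), from world to camera coordinates, as OpenCV has them. Camera axes: x right, y down, z forward; pixel columns grow to the right and rows downward; lengths in m; the calibration is good to about 2 mm. A picture is of the moment at which its call begins.
- env.close_job(): hands the job in; it is judged then, once.
The state is a dict: "time_s": time; "q": joint angles; "qvel": joint speeds; "joint_efforts": joint torques, N m; "position": TCP position; "tool_rot": TCP orientation; "ft_force": force on the tool from outside, world axes, zero at the start; "wrist_torque": the same for the moment, N m; "grip_width": finger opening in m; "gripper_force": force on a finger pad.
Only numpy, scipy, OpenCV 4.12 (cv2) and the standard library are available. Lean on these libraries where they do the work, as an engineer would, in place of code of your own. Each camera call takes 0.05 s, during which the arm holds its last target. There are 200 camera calls.

### The job

The clear hood of the insulation tester on the repair bench is shut but not yet bolted. With one fingertip press the red spring catch plate down and keep it down while your other finger pushes the bolt by its yellow lug all the way home, away from the front of the tester and into the keeper on the hood; then take the fingers away so that the catch springs back up and locks the bolt. Only push: do not lift the hood, do not press the green start button, and leave the loose things on and around the tester where they are.

Things in the scene. Friction and masses are not known exactly. Their poses are not given: they have to be found in the camera images.
- tester: Grey bench insulation tester, fixed, 340 (x) x 360 (y) x 120 high. Origin: centre of its underside; x from its front (console deck, nearest the robot) to its rear, y to its left, z up. The front 140 is a flat deck at height 120, behind it lies the clear hood in a dark frame, top also at 120. The bolt fitting sits on the deck on a steel plate (top at height 124); bolt and catch move only along the tester's x and z.
- lug (a point): Middle of the top edge of the rear face (towards the tester's front, where a finger pushes) of the bolt's yellow lug: an upright tab, 8 thick from here to +x, 24 wide in y (12 each side), 32 tall; top 170, foot 138 above the bench on the bolt bar. Moves with the bolt along the tester's +x. At bolt value 0 it is at x -95, y -10 in the tester's frame.
- bar (a point): On the top of the flat steel bolt bar, just below the point lug, 138 above the bench; moves with it. The bar runs along the tester's x from 69 behind here to 66 ahead, 16 wide plus a notched edge of 7 on the catch's side. A low fixed guide strap (top 142 above the bench) lies 51 behind lug's drawn-back place, another 47 ahead of it; behind the lug 51 of bar are free for a finger.
- catch_top (a point): Centre of the top of the red ribbed catch plate, 76 long in the tester's x, 32 wide in y, 5 thick; top 151 above the bench when up, sinks straight down wherever pressed. At x -95, y +33 in the tester's frame: 43 left of the lug's middle, 15 free between. It does not slide with the bolt; a fingertip may slide along it. Pressed, its top is still 6 above the bar, so tips at one height press it and meet the lug.
- bolt (a joint): Bolt slide, m: 0 drawn back, 0.030 fully home in the keeper (end stop); starts between 0 and 0.005. Grows as the lug is pushed along the tester's +x. Friction 2.5 N; stays where it is left. The catch's tooth blocks it beyond about 0.0055 unless the catch is down, drops into a middle notch (about 0.016) if the catch is let up part-way, and locks it at 0.0275 to 0.030.
- catch (a joint): Catch plate, m pressed down: 0 up (locking), 0.007 down on its stop. Its tooth is clear of the bolt from about 0.004. Spring: about 4 N to start it, 8 N fully down; springs up when let go, if the bolt stands at a notch.
- keeper (a point): Middle of the top of the keeper: a dark steel bridge 46 wide, 16 long, on the front edge of the clear hood in line with the bolt, its top 144 above the bench, 79 ahead of the lug's drawn-back place; the bolt's nose slides under it. The hood is hinged at the tester's rear edge and lies shut by its own weight (0.8 kg); this point rises with its front edge if the hood is lifted.
- start (a joint): Green start button on the deck, m pressed: 0 up, 0.005 down. 26 across in a black ring of 42, top 141 above the bench, at x -130, y +125 in the tester's frame. To be left alone.
- screwdriver: Loose screwdriver, square orange handle 22 thick, 160 long, lying across the rear of the hood; origin under its middle. Leave alone.
- valve: Loose glass radio valve on a black base, 22 across, 54 tall, standing on the left part of the hood; origin at its foot. Leave alone.
- radio_knob: Loose cream radio knob, 30 across, 18 tall, on the right part of the deck near the hood; origin at its foot. Leave alone.
- multimeter: Loose yellow multimeter, 150 x 85 x 38, lying on the bench at the left; origin under its middle. Leave alone.
- cleaner: Loose can of contact cleaner, blue label and red cap, 54 across, 150 tall, standing on the bench beside the tester; origin at its foot. Leave alone.
- screw_jar: Loose amber glass jar with a steel lid, 68 across, 75 tall, standing on the bench beside the tester; origin at its foot. Leave alone.
- mug: Loose blue mug, 76 across without its handle, 88 tall, standing on the bench beside the tester; origin at its foot. Leave alone.
- solder_reel: Loose bare aluminium reel, 60 across, 40 tall, standing on its flange on the bench front right; origin at its foot. Leave alone.

How it is judged (in metres and radians):
On the way, in this order (a step that is already met when the one before it is completed fails the run):
1. a fingertip presses the catch down while the bolt is still drawn back (value of joint catch above 0.0035 m and contact force between the fingers and catch above 0.5 N and value of joint bolt below 0.008 m), for 0.1 s.
2. a finger pushes the bolt through the middle of its stroke while another holds the catch down (value of joint bolt between 0.011 and 0.027 m and value of joint catch above 0.0035 m and contact force between the fingers and catch above 0.5 N and contact force between the fingers and bolt above 0.3 N).
At the end, for the whole second after the job is handed in: The bolt is home (at least 27 of its 30 mm), the catch has sprung up (within 2 mm of its top position) and so locks it, the hood lies shut and the start button is up (value of joint bolt above 0.027 m and value of joint catch below 0.002 m and height (world z) of keeper below 0.149 m and value of joint start below 0.001 m and velocity of joint bolt below 0.01 m/s); the robot touches nothing.
It fails at once if the catch was let up, or its tooth forced, while the bolt was part-way (value of joint bolt between 0.009 and 0.025 m and value of joint catch below 0.0025 m).
It fails at once if the hood was lifted (height (world z) of keeper above 0.156 m).
It fails at once if the start button was pressed (value of joint start above 0.0025 m).
It fails at once if a loose thing was lifted or moved by more than 20 mm (distance of any of screwdriver, valve, radio_knob, multimeter, cleaner, screw_jar, mug, solder_reel from where it was at the start of the episode above 0.02 m).
It also fails if it takes over 32 s, if anything falls off the work surface, if the arm or the gripper's body presses on something with over 40 N, if the wrist force passes 120 N, or if a joint passes its speed limit or range.

## Working session

There is one attempt and no reset: what is moved stays moved. The work goes in short steps, Python scripts to look and compute and a tool call to move; the robot and the scene stay as the last step left them, time stands still between calls to the robot, and variables do not carry over. Pictures are saved under pics/ and viewed, at most 10 in all, crops included, and the job is handed in when it is done.

Besides the shell and the picture viewer there is one more tool, called by a JSON object that holds its "op" and its "data", one argument or row to a line. drive_tool: Moves the arm, as the interface text tells. Its arguments: {"type":"object","properties":{"series":{"type":"array"},"newtons":{"type":"number"}},"required":["series"]}

```bash
ls; mkdir -p pics
cat > h.py <<'E'
import numpy as np, cv2
from rig import env, viewer
def ray(im,uv,z):
    R=cv2.Rodrigues(np.array(im["rvec"],float))[0]; t=np.array(im["tvec"],float).ravel()
    d=R.T@np.linalg.inv(im["camera_matrix"])@np.array([uv[0],uv[1],1.]); c=-R.T@t
    return c+d*(z-c[2])/d[2]
def cloud(im):
    v,u=np.mgrid[:400,:640]; K=im["camera_matrix"]; d=im["depth"]
    p=np.stack([(u-K[0,2])/K[0,0]*d,(v-K[1,2])/K[1,1]*d,d],-1)
    R=cv2.Rodrigues(np.array(im["rvec"],float))[0]; t=np.array(im["tvec"],float).ravel()
    return (p-t)@R
def save(im,n): cv2.imwrite("pics/"+n,im["img"][:,:,::-1])
E
python3 - <<'E'
from h import *
for n in("scene","top"):
    im=viewer.get_image(n); save(im,n+"1.png"); np.savez(n+"1.npz",**im)
    P=cloud(im); hsv=cv2.cvtColor(im["img"],cv2.COLOR_RGB2HSV)
    for c,lo,hi in(("red",(0,150,80),(6,255,255)),("yel",(20,130,100),(35,255,255)),("grn",(45,120,50),(85,255,255))):
        m=cv2.inRange(hsv,lo,hi); k,l,s,ce=cv2.connectedComponentsWithStats(m)
        for i in range(1,k):
            if s[i,4]>25: print(n,c,s[i],ce[i].round(1),np.median(P[(l==i)&(im["depth"]>0)],0).round(4))
s=env.observe(); print(s["position"],s["tool_rot"],s["time_s"],s["grip_width"])
E
```

```text
pics
scene red [343 197  25  24 323] [354.4 208.2] [0.5764 0.0883 0.1513]
scene red [589 251  32  27 233] [600.4 266.3] [0.3992 0.7052 0.0274]
scene red [ 245  323   76   77 2758] [282.2 363.8] [0.9588 0.0695 0.007 ]
scene red [590 364   9   8  56] [594.2 367.4] [0.7009 0.6766 0.044 ]
scene yel [118  16  31  24 313] [133.3  25.9] [-0.1655 -1.4343  0.1478]
scene yel [160  21  17   6  45] [167.9  23.3] [-0.2553 -1.2885  0.1484]
scene yel [335 197   9  12  82] [339.1 202. ] [0.5831 0.0462 0.1591]
scene yel [471 219  52  47 937] [496.8 240.8] [0.4255 0.4476 0.0382]
scene yel [ 57 237  32  10 220] [ 73.4 241.6] [ 0.9345 -0.5789  0.0716]
scene yel [258 248  27  16 175] [271.  255.5] [ 0.7935 -0.0357  0.1422]
scene yel [ 199  303   79   92 3568] [238.5 346.6] [ 0.9718 -0.0284  0.0309]
scene yel [205 304   9   8  54] [209.1 307.3] [ 0.9211 -0.1496  0.0264]
scene yel [186 327   9   9  65] [190.1 331.3] [ 0.9898 -0.1496  0.0301]
scene yel [286 352  10  11  86] [290.4 357.1] [0.9437 0.0893 0.0301]
scene yel [270 382  10  13 103] [274.6 388.5] [1.0127 0.0889 0.0261]
scene grn [388 212  11   9  7
[... 528 characters left out ...]
op red [ 82 231  26  30 188] [ 97.3 243.8] [0.3911 0.7045 0.0264]
top yel [ 307   58   31   49 1237] [321.3  82.3] [ 0.9852 -0.013   0.0108]
top yel [465  97  13  10  41] [469.9 102.5] [ 0.9062 -0.5396  0.0363]
top yel [316 119  21   5  73] [326.8 120.8] [ 0.7897 -0.0376  0.1427]
top yel [155 210  40  50 539] [173.9 237.2] [0.4125 0.4551 0.0379]
top grn [250 189   9   9  48] [253.7 192.6] [0.553  0.1861 0.141 ]
top grn [311 217   7   8  43] [314.2 220.6] [ 0.4787 -0.0031  0.0688]
[ 0.19462851 -0.51413257  0.23077209] [[ 9.35258546e-01  3.53965270e-01 -1.97184298e-04]
 [ 3.53965215e-01 -9.35257670e-01  1.31070762e-03]
 [ 2.79526851e-04 -1.29564689e-03 -9.99999122e-01]] 0.1 0.08565344168805172
```

Run:
```python
from h import *
a=cv2.imread("pics/scene1.png")[170:270,260:420]; b=cv2.imread("pics/top1.png")[100:230,210:370]
cv2.imwrite("pics/c1.png",np.vstack([cv2.resize(a,(640,300),interpolation=2)[:, :] if 0 else cv2.resize(a,(448,280),interpolation=2),cv2.resize(b,(448,320),interpolation=2)][:2]))
for n in("scene","top"):
    im=dict(np.load(n+"1.npz")); hsv=cv2.cvtColor(im["img"],cv2.COLOR_RGB2HSV); P=cloud(im)
    box=(slice(165,215),slice(270,375))
    m=np.zeros((400,640),np.uint8); m[box]=(cv2.inRange(hsv,(0,120,60),(8,255,255))|cv2.inRange(hsv,(174,120,60),(180,255,255)))[box]
    v,u=np.where(m); pts=np.array([ray(im,(x,y),.151)[:2] for x,y in zip(u,v)],np.float32)
    print(n,"catch rect",cv2.minAreaRect(pts), len(u))
    mg=cv2.inRange(hsv,(45,120,50),(85,255,255)); mg[:, :240]=0;mg[215+10:]=0
    k,l,s,ce=cv2.connectedComponentsWithStats(mg)
    for i in range(1,k):
        if s[i,4]>25: print("grn",ce[i],ray(im,ce[i],.141))
    m=np.zeros((400,640),np.uint8); m[box]=cv2.inRange(hsv,(18,80,70),(38,255,255))[box]
    v,u=np.where(m); print("lug",len(u))
    if len(u): 
        print(u.min(),u.max(),v.min(),v.max()); q=P[v,u]; print(np.percentile(q,[2,25,50,75,98],axis=0).round(4))
```

```text
scene catch rect ((0.5733028054237366, 0.08508244156837463), (0.046658243983983994, 0.07611501961946487), 83.0828628540039) 281
grn [392.76712329 216.28767123] [0.55567053 0.18498652 0.141     ]
lug 148
293 343 196 208
[[ 0.5301 -0.0724  0.1225]
 [ 0.5824 -0.056   0.1293]
 [ 0.584   0.038   0.1463]
 [ 0.6056  0.0474  0.1628]
 [ 0.6165  0.057   0.1718]]
top catch rect ((0.5745333433151245, 0.08180005848407745), (0.049314647912979126, 0.0787898525595665), 84.2176513671875) 305
grn [253.66666667 192.58333333] [0.55137521 0.18534188 0.141     ]
grn [314.20930233 220.55813953] [ 0.46829457 -0.00397645  0.141     ]
lug 45
295 337 180 186
[[ 0.5724 -0.0701  0.1245]
 [ 0.5749  0.0355  0.1356]
 [ 0.5785  0.0417  0.1652]
 [ 0.5887  0.0505  0.1701]
 [ 0.5951  0.0569  0.1724]]
```

View pics/c1.png

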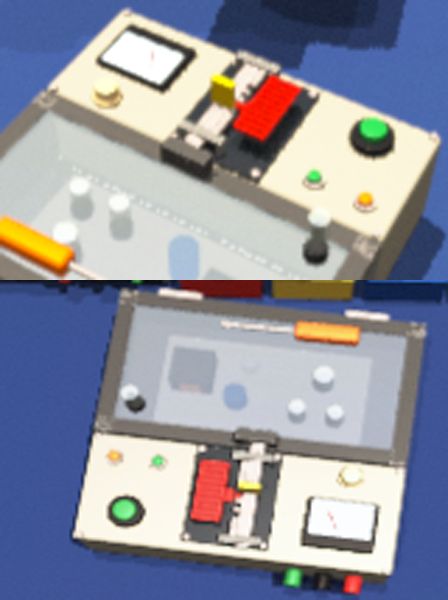

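View pics/scene1.png

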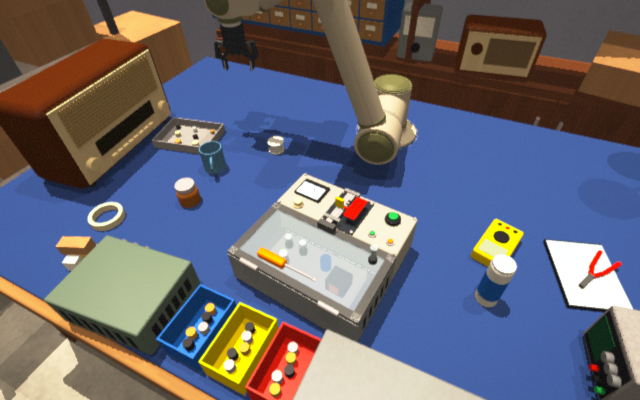

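The pictures show the fitting clearly: the red plate is at about (354,208) in the scene view and (285,185) in the top view. The lug is right of it at (339,202) in scene. The tester is yawed by roughly -7°. I'll get its exact pose from the 340x360 top outline.

Run:
```python
from h import *
for n in("scene","top"):
    im=dict(np.load(n+"1.npz")); P=cloud(im)
    m=(abs(P[...,2]-.12)<.004)&(im["depth"]>0)&(P[...,0]>.4)&(P[...,0]<.95)&(abs(P[...,1]-.05)<.3)
    m=cv2.morphologyEx(m.astype(np.uint8),cv2.MORPH_OPEN,np.ones((2,2)))
    k,l,s,c=cv2.connectedComponentsWithStats(m); i=1+s[1:,4].argmax()
    q=P[l==i][:,:2].astype(np.float32); (cx,cy),sz,a=cv2.minAreaRect(q); print(n,cx,cy,sz,a)
    a=a-90 if a>45 else a; 
    for yaw in (a,-7.3):
        t=np.radians(yaw); R=np.array([[np.cos(t),-np.sin(t)],[np.sin(t),np.cos(t)]])
        o=np.array([cx,cy])
        f=lambda x,y:(o+R@[x,y]).round(4)
        print(yaw,"catch",f(-.095,.033),"lug",f(-.095,-.01),"start",f(-.13,.125),"tool start",f(-.112,.010))
```

```text
scene 0.8287718296051025 0.06289389729499817 (0.7977826595306396, 0.41533929109573364) 4.990971565246582
4.990971565246582 catch [0.7313 0.0875] lug [0.735  0.0447] start [0.6884 0.1761] tool start [0.7163 0.0631]
-7.3 catch [0.7387 0.1077] lug [0.7333 0.065 ] start [0.7157 0.2034] tool start [0.719 0.087]
top 0.6030067801475525 0.046207621693611145 (0.36822310090065, 0.5478273034095764) 83.4899673461914
-6.510032653808594 catch [0.5124 0.0898] lug [0.5075 0.047 ] start [0.488  0.1851] tool start [0.4929 0.0688]
-7.3 catch [0.513 0.091] lug [0.5075 0.0484] start [0.4899 0.1867] tool start [0.4932 0.0704]
```

{"op": "drive_tool", "data": {
  "series": [
    [[0.543,-0.415,0.01],27.7,0.03],
    [[0.543,-0.415,0.01],27.7,0.03],
    [[0.543,-0.415,0.01],27.7,0.03],
    [[0.543,-0.415,0.01],27.7,0.03],
    [[0.543,-0.415,0.01],27.7,0.03],
    [[0.543,-0.415,0.01],27.7,0.03],
    [[0.543,-0.415,0.01],27.7,0.03],
    [[0.543,-0.415,0.01],27.7,0.03],
    [[0.543,-0.415,0.01],27.7,0.03],
    [[0.543,-0.415,0.01],27.7,0.03],
    [[0.543,-0.415,0.01],27.7,0.03],
    [[0.543,-0.415,0.01],27.7,0.03],
    [[0.543,-0.415,0.01],27.7,0.03],
    [[0.543,-0.415,0.01],27.7,0.03],
    [[0.543,-0.415,0.01],27.7,0.03],
    [[0.543,-0.415,0.01],27.7,0.03],
    [[0.543,-0.415,0.01],27.7,0.03],
    [[0.543,-0.415,0.01],27.7,0.03],
    [[0.543,-0.415,0.01],27.7,0.03],
    [[0.543,-0.415,0.01],27.7,0.03]
  ]
}}

```text
time_s: 2.1
position: [0.5555, 0.0654, 0.2215]
tool_rot: [[0.992, -0.122, 0.0], [-0.122, -0.992, -0.0], [0.0, -0.0, -1.0]]
ft_force: [-0.0, -0.3, 0.6]
grip_width: 0.0303
gripper_force: 0.0
```

{"op": "drive_tool", "data": {
  "series": [
    [[0,-0.0015,0.042],0,0.03],
    [[0,-0.0015,0.042],0,0.03],
    [[0,-0.0015,0.042],0,0.03],
    [[0,-0.0015,0.042],0,0.03]
  ]
}}

```text
time_s: 2.5
position: [0.5565, 0.0673, 0.181]
tool_rot: [[0.993, -0.121, 0.002], [-0.121, -0.993, -0.0], [0.002, -0.0, -1.0]]
ft_force: [0.7, -0.1, 0.6]
grip_width: 0.0302
gripper_force: 0.0
```

Run:
```python
from h import *
print(env.observe()["position"])
o=[]
for n,r in(("scene",(165,245,290,410)),("top",(110,210,230,350))):
    im=viewer.get_image(n); np.savez(n+"2.npz",**im); save(im,n+"2.png")
    o.append(cv2.resize(im["img"][r[0]:r[1],r[2]:r[3],::-1],(480,300),interpolation=2))
cv2.imwrite("pics/c2.png",np.vstack(o))
```

```text
[0.55650909 0.06726132 0.1809818 ]
```

View pics/c2.png

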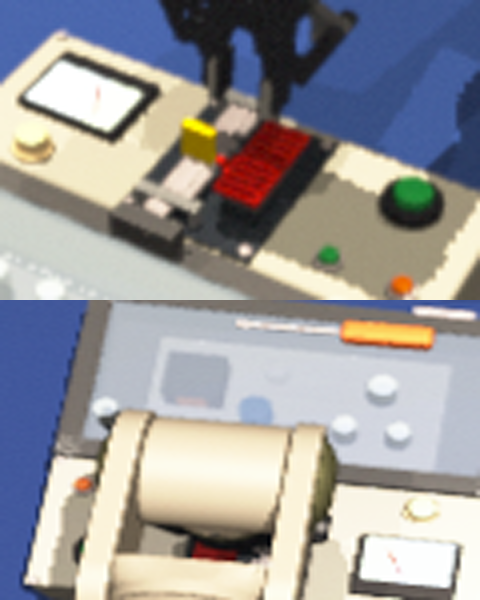

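Run:
```python
from h import *
im=dict(np.load("scene2.npz")); P=cloud(im)
x=np.array([.9925,-.122]); y=np.array([.122,.9925]); o=np.array([.5755,.088])-(-.095*x+.033*y)
T=lambda p:np.round([(p[:2]-o)@x,(p[:2]-o)@y,p[2]],4)
g=cv2.cvtColor(im["img"],cv2.COLOR_RGB2GRAY)
Q=np.stack([(P[...,:2]-o)@x,(P[...,:2]-o)@y],-1)
f=(abs(P[...,2]-.195)<.012)&(abs(Q[...,0]+.11)<.05)&(abs(Q[...,1]-.01)<.06)&(im["depth"]>0)
for s in(f&(Q[...,1]>.01),f&(Q[...,1]<.01)):
    q=Q[s]; print("finger",len(q),q.min(0).round(4),np.median(q,0).round(4),q.max(0).round(4),"minz",P[s][:,2].min())
hsv=cv2.cvtColor(im["img"],cv2.COLOR_RGB2HSV); m=cv2.inRange(hsv,(18,100,70),(38,255,255))
v,u=np.where(m); k=(abs(u-339)<12)&(abs(v-202)<12); q=np.c_[Q[v[k],u[k]],P[v[k],u[k],2]]; print("lug",np.percentile(q,[5,50,95],axis=0).round(4))
print("tool",T(env.observe()["position"]))
```

```text
finger 43 [-0.1178  0.026 ] [-0.1034  0.0326] [-0.0973  0.0402] minz 0.18465635934055435
finger 50 [-0.1182 -0.019 ] [-0.1039 -0.005 ] [-0.0976 -0.0031] minz 0.1834861457056589
lug [[-0.1319 -0.0353  0.1235]
 [-0.0824 -0.0097  0.1575]
 [-0.0805  0.0029  0.1712]]
tool [-0.1114  0.0102  0.1808]
```

{"op": "drive_tool", "data": {
  "series": [
    [[0,0,0.015],0,0.03],
    [[0,0,0.025],0,0.03],
    [[0,0,0.031],0,0.03],
    [[0,0,0.031],0,0.03],
    [[0,0,0.031],0,0.03]
  ]
}}

```text
time_s: 3.1
position: [0.5558, 0.0675, 0.149]
tool_rot: [[0.993, -0.121, 0.0], [-0.121, -0.993, -0.0], [0.0, -0.0, -1.0]]
ft_force: [-2.9, -0.1, 5.1]
grip_width: 0.0298
gripper_force: 2.2
```

{"op": "drive_tool", "data": {
  "series": [
    [[0,0,0.001],0,0.03],
    [[0,0,0.002],0,0.03],
    [[0,0,0.002],0,0.03],
    [[0,0,0.002],0,0.03]
  ]
}}

```text
time_s: 3.5
position: [0.5558, 0.0675, 0.1468]
tool_rot: [[0.993, -0.121, 0.0], [-0.121, -0.993, 0.0], [0.0, -0.0, -1.0]]
ft_force: [-3.8, 0.8, 5.1]
grip_width: 0.0301
gripper_force: 2.8
```

{"op": "drive_tool", "data": {
  "series": [
    [[0,0,0.001],0,0.03],
    [[0,0,0.002],0,0.03],
    [[0,0,0.002],0,0.03],
    [[0,0,0.002],0,0.03]
  ]
}}

```text
time_s: 3.9
position: [0.5558, 0.0675, 0.1449]
tool_rot: [[0.993, -0.121, 0.0], [-0.121, -0.993, 0.0], [0.0, -0.0, -1.0]]
ft_force: [-4.1, 0.7, 6.7]
grip_width: 0.0305
gripper_force: 3.4
```

{"op": "drive_tool", "data": {
  "series": [
    [[0,0,0.001],0,0.03],
    [[0,0,0.0015],0,0.03],
    [[0,0,0.0015],0,0.03],
    [[0,0,0.0015],0,0.03]
  ]
}}

```text
time_s: 4.3
position: [0.5558, 0.0675, 0.1435]
tool_rot: [[0.993, -0.121, 0.001], [-0.121, -0.993, 0.0], [0.001, -0.0, -1.0]]
ft_force: [-4.0, 0.4, 7.3]
grip_width: 0.03
gripper_force: 3.8
```

Run:
```python
from h import *
s=env.observe(); print(s["position"],s["ft_force"],s["wrist_torque"])
im=viewer.get_image("scene"); save(im,"scene3.png")
cv2.imwrite("pics/c3.png",cv2.resize(im["img"][165:240,300:400,::-1],(800,600),interpolation=2))
```

```text
[0.55577431 0.06751441 0.14351187] [-3.95338168  0.39336096  7.28687155] [0.25302616 0.62005991 0.05826977]
```

View pics/c3.png

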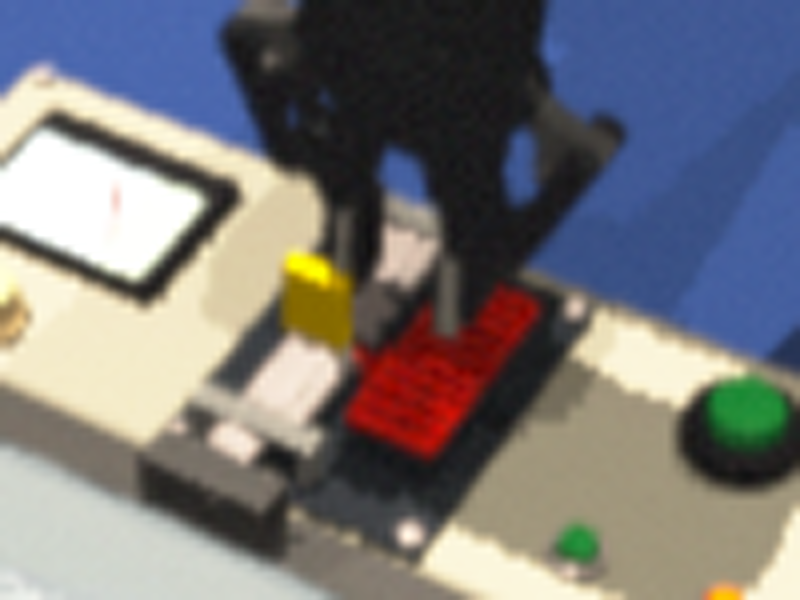

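The picture shows the left fingertip on the sunken red plate at crop (447,330). The other fingertip is behind the yellow lug at (345,240), with a small gap. I'll press 1 mm further and start the push.

{"op": "drive_tool", "data": {
  "series": [
    [[0,0,0.001],0,0.03],
    [[0,0,0.001],0,0.03],
    [[0.003,0,0.001],0,0.03],
    [[0.006,0,0.001],0,0.03],
    [[0.009,0,0.001],0,0.03],
    [[0.012,0,0.001],0,0.03],
    [[0.012,0,0.001],0,0.03]
  ]
}}

```text
time_s: 5.05
position: [0.5667, 0.0664, 0.1432]
tool_rot: [[0.993, -0.121, -0.002], [-0.121, -0.993, 0.001], [-0.002, -0.0, -1.0]]
ft_force: [-10.9, -0.6, 16.2]
grip_width: 0.03
gripper_force: 8.5
```

{"op": "drive_tool", "data": {
  "series": [
    [[0.003,0,-0.0005],0,0.03],
    [[0.006,0,-0.0005],0,0.03],
    [[0.009,0,-0.0005],0,0.03],
    [[0.012,0,-0.0005],0,0.03],
    [[0.012,0,-0.0005],0,0.03]
  ]
}}

```text
time_s: 5.55
position: [0.5783, 0.0651, 0.1433]
tool_rot: [[0.993, -0.121, -0.003], [-0.121, -0.993, 0.001], [-0.003, -0.0, -1.0]]
ft_force: [-11.6, 2.1, 12.3]
grip_width: 0.0307
gripper_force: 7.2
```

{"op": "drive_tool", "data": {
  "series": [
    [[0.003,0,0],0,0.03],
    [[0.006,0,0],0,0.03],
    [[0.009,0,0],0,0.03],
    [[0.011,0,0],0,0.03],
    [[0.011,0,0],0,0.03]
  ]
}}

```text
time_s: 6.05
position: [0.5894, 0.0638, 0.1433]
tool_rot: [[0.993, -0.121, -0.002], [-0.121, -0.993, 0.001], [-0.002, -0.001, -1.0]]
ft_force: [-10.1, 2.3, 12.8]
grip_width: 0.0297
gripper_force: 6.6
```

{"op": "drive_tool", "data": {
  "series": [
    [[0.0015,0,0],0,0.03],
    [[0.003,0,0],0,0.03],
    [[0.003,0,0],0,0.03]
  ]
}}

```text
time_s: 6.35
position: [0.5917, 0.0636, 0.1432]
tool_rot: [[0.993, -0.121, -0.004], [-0.121, -0.993, 0.001], [-0.004, -0.001, -1.0]]
ft_force: [-14.0, 1.5, 13.8]
grip_width: 0.0301
gripper_force: 9.8
```

{"op": "drive_tool", "data": {
  "series": [
    [[0.001,0,0],0,0.03],
    [[0.002,0,0],0,0.03],
    [[0.002,0,0],0,0.03]
  ]
}}

```text
time_s: 6.65
position: [0.5918, 0.0636, 0.1432]
tool_rot: [[0.993, -0.121, -0.009], [-0.121, -0.993, 0.001], [-0.009, -0.0, -1.0]]
ft_force: [-22.9, 2.6, 19.4]
grip_width: 0.0302
gripper_force: 14.0
```

Run:
```python
from h import *
im=viewer.get_image("scene"); P=cloud(im)
x=np.array([.9925,-.122]); y=np.array([.122,.9925]); o=np.array([.5755,.088])-(-.095*x+.033*y)
Q=np.stack([(P[...,:2]-o)@x,(P[...,:2]-o)@y],-1)
hsv=cv2.cvtColor(im["img"],cv2.COLOR_RGB2HSV); m=cv2.inRange(hsv,(18,100,70),(38,255,255))
m=(m>0)&(abs(Q[...,1]+.01)<.02)&(P[...,2]>.135)&(abs(Q[...,0]+.07)<.04)
print("lug",np.percentile(np.c_[Q[m],P[m][:,2]],[5,50,95],axis=0).round(4)); print(env.observe()["ft_force"])
```

```text
lug [[-0.0677 -0.0185  0.1415]
 [-0.057  -0.0071  0.1591]
 [-0.0546  0.0033  0.1714]]
[-22.59470339   2.2988149   18.17738385]
```

{"op": "drive_tool", "data": {
  "series": [
    [[-0.002,0,0],0,0.03],
    [[-0.005,0,0],0,0.03],
    [[-0.005,0,-0.004],0,0.03],
    [[-0.005,0,-0.01],0,0.03],
    [[-0.005,0,-0.03],0,0.03],
    [[-0.005,0,-0.06],0,0.03],
    [[-0.005,0,-0.1],0,0.03],
    [[-0.005,0,-0.1],0,0.03],
    [[-0.005,0,-0.1],0,0.03],
    [[-0.005,0,-0.1],0,0.03]
  ]
}}

```text
time_s: 7.7
position: [0.5901, 0.0632, 0.241]
tool_rot: [[0.993, -0.121, -0.002], [-0.121, -0.993, 0.0], [-0.002, 0.0, -1.0]]
ft_force: [0.3, -0.4, 0.4]
grip_width: 0.03
gripper_force: 0.0
```

Run:
```python
from h import *
im=viewer.get_image("scene"); P=cloud(im)
x=np.array([.9925,-.122]); y=np.array([.122,.9925]); o=np.array([.5755,.088])-(-.095*x+.033*y)
Q=np.stack([(P[...,:2]-o)@x,(P[...,:2]-o)@y],-1)
hsv=cv2.cvtColor(im["img"],cv2.COLOR_RGB2HSV); m=cv2.inRange(hsv,(18,100,70),(38,255,255))
m=(m>0)&(abs(Q[...,1]+.01)<.02)&(P[...,2]>.135)&(abs(Q[...,0]+.07)<.04)
print("lug",np.percentile(np.c_[Q[m],P[m][:,2]],[5,50,95],axis=0).round(4))
r=cv2.inRange(hsv,(0,140,80),(7,255,255)); r=(r>0)&(abs(Q[...,1]-.033)<.012)&(abs(Q[...,0]+.095)<.03)
print("catch z",np.median(P[r][:,2]),env.observe()["ft_force"])
```

```text
lug [[-0.0614 -0.019   0.1425]
 [-0.0566 -0.0073  0.1595]
 [-0.055   0.0034  0.1707]]
catch z 0.1515900316612142 [-0.28732397 -0.12038181  0.19035403]
```

The bolt is home, the catch is up at 151.6 mm, and the arm is clear of everything.

```bash
python3 -c "
from rig import env
print(env.close_job())"
```

```text
the job is handed in; nothing more can be done
None
```

The bolt is pushed fully home, about 30 mm by the camera. The catch has sprung back up to lock it, the fingers are clear of the tester, and the job is handed in; no verdict was shown.

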